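# Turn the spice carousel until the tin is at the pointer

### The job

Turn the spice carousel round, by pushing on its steel arms with a fingertip, until the short wide tin riding on it stands squarely in line with the pointer that sticks out of the carousel's foot. Touch only the arms: leave the turning wooden deck and the three things riding on it untouched, so that they stay upright in their seats, and do not disturb the other things on the worktop. Finish with the carousel at rest and your hand clear of it.

Things in the scene. Friction and masses are not known exactly. Their poses are not given: they have to be found in the camera images.
- foot: steel foot of the carousel, fixed to the worktop, a disc 170 mm across and 12 mm high under the deck; origin on the turning axis at worktop height. Its own -x axis is the pointer's direction: a flat steel tongue 34 mm wide, 9 mm high, with a tapered end, sticking out from under the deck to 155 mm from the axis, roughly towards the robot
- pointer_tip (a point): tip of the pointer tongue, 155 mm from the turning axis, 9 mm above the worktop
- front_spot (a point): fixed point above the pointer's line, 70 mm from the turning axis, at the height of the tin's centre (62 mm above the worktop): the tin's centre belongs here
- carousel: turning part: post (top 97 mm up) with three level steel arms 120 degrees apart; origin on the axis at worktop height. Each arm is a 10 mm round bar, centre line 75 mm up, ending in an 18 mm ball 157 mm from the axis, 47 mm beyond the deck's edge. Turns either way without stops, light friction (1 N at the arm's end), stays where left. Three seats midway between arms, 70 mm from the axis
- spoke_end1 (a point): centre of the ball at the end of one arm (157 mm from the axis, 75 mm above the worktop)
- spoke_end2 (a point): centre of the ball at the end of the next arm
- spoke_end3 (a point): centre of the ball at the end of the third arm
- deck: round wooden deck that turns with the arms, 220 mm across, top 26 mm above the worktop, with three round seats, each marked by five small wooden pegs (8 mm thick, 14 mm high) on a ring 71 mm across; origin on the axis at worktop height. Wall cupboards overhang the back left of it from 590 mm above the worktop: keep the wrist low and work from the near side
- tin_mid (a point): short wide tin, a plain cylinder 57 mm across and 72 mm tall, the shortest and widest of the three things on the deck; its centre, half-way up. It stands loose in one of the seats with 2 to 4 mm of play; its top is 98 mm above the worktop
- jar1_mid (a point): one of two alike spice jars, slim, with a dark flat cap, 44 mm across, 96 mm tall (top 122 mm above the worktop), loose in another seat with up to 10 mm of play; its centre
- jar2_mid (a point): the other spice jar, alike, loose in the third seat; its centre
- tin: the tin; origin at the centre of its underside
- jar1: one spice jar; origin at the centre of its underside
- jar2: the other spice jar; origin at the centre of its underside
- beaker: upturned plastic beaker, 74 mm across, 105 mm tall, a bystander to the left; origin at its underside
- lemon1: lemon, 83 x 58 x 58 mm, a bystander front left; origin at its underside
- brush: dish brush, 269 mm long, 62 mm high, a bystander far right at the front edge; origin at its underside
- fork: fork, 196 mm long, 15 mm high, lying on the worktop in front; origin at its underside
There are look-alikes about, which are no part of the job. What is shaped like the tin but red is not meant.

How it is judged:
By the outcome, as a careful person would: the job done as asked, in the order asked, and still so for the second after the job is handed in, with the robot touching nothing.
It also fails if it takes over 58 s, if anything falls off the work surface, if the arm or the gripper's body presses on something with over 40 N, if the wrist force passes 120 N, or if a joint passes its speed limit or range.

### The arm

A 7-joint arm with a two-finger parallel gripper is mounted at the origin on a cart in front of the work surface, level with it; the furniture and walls round the work are solid. World frame = base frame: x ahead of the robot, y to its left, z up, the work surface at z = 0. Lengths are in m, angles in rad, forces in N, time in s.
With the tool pointing down it reaches from about 0.4 to 0.85 m from the base axis. Payload 10.4 kg.
Tool frame: the origin (TCP) lies at the very end of the fingers, on their centre line; the grasp point (between the pads) lies 19 mm behind it (grasp_offset is the distance from the TCP to the grasp point, in m); z points along the fingers, y is the line along which they close (so a half turn about z gives the same grasp; the last joint's range is limited). The gripper opens to 85 mm and grips with 20 to 120 N. Pads are 22 mm wide; open, the fingers measure 114 mm over their backs; the gripper's body (76 mm by 85 mm) begins 54 mm behind the grasp point. The pads swing forward as they close: fully open they stand 13 mm farther back than shut.
Start: joints at [1.164, 0.332, -0.065, 1.46, 0.022, 1.35, -0.088], TCP at [0.234, -0.58, 0.231] pointing down, gripper open.
Joint ranges: [-2.6, 2.6], [-0.5, 2.12], [-1.47, 1.34], [0.16, 2.42], [-1.27, 4.41], [0.06, 2.06], [-2.6, 2.6]. Speed limits (rad/s): [2.22, 2.22, 2.79, 2.79, 3.14, 3.14, 3.14].

### API

Orientations are given as a unit quaternion [x, y, z, w].
In Python, from workcell import * gives the robot as it stands.
- The arm moves only by the tool jog_arm, never from a script. Its argument "plan" is a list of rows, each a list of 3 entries, a list of its own where there are three numbers: the turn, a rotation vector about the tool's x, y, z in rad, then the shift along the tool's x, y, z in m, then the finger opening in m, from 0 to 0.0854. A call has 1 to 8 rows; each row is the pose to reach, as a shift and turn from the pose commanded when the call began, along the tool's axes at that moment; what a row does not reach only later rows make up. A row lasts 1/12 s, in which the tool goes at most 41.7 mm and 7.16 degrees, less where a joint would pass 70% of its speed; a pose out of reach is approached as far as the arm can. A call with a gripper value outside its range is refused whole. The fingers move at their own pace and stop on an object; "force" is the grip in N (left out, the last holds). Time passes only in rows, so rows that repeat a pose let the fingers close. It gives the time, the measured TCP pose, the force, the opening and the grip force at its end, in the units of the state.
- get_obs(): the state, without advancing time (a new reading comes with each control period).
- camera(name): name is "scene" or "side" or "wrist"; returns a dict with "img" (384x512x3 uint8, red, green, blue), "mtx" (3x3 intrinsics, pixels), "extrinsics" (4x4, takes a point from camera to world coordinates). Camera axes: x right, y down, z forward; pixel columns grow to the right and rows downward; lengths in m; the calibration is good to about 2 mm. A picture is of the moment at which its call begins. There is no depth.
- hand_in(): hands the job in; it is judged then, once.
The state is a dict: "clock": time; "joint_pos": joint angles; "joint_velocities": joint speeds; "tau": joint torques, N m; "position": TCP position; "ee_rot": TCP orientation; "ft_force": force on the tool from outside, world axes, zero at the start; "torque": the same for the moment, N m; "grip_width": opening from 0.0 (shut) to 1.0 (fully open); "grasp_force": force on a finger pad.
Only numpy, scipy, OpenCV 4.12 (cv2) and the standard library are available. Lean on these libraries where they do the work, as an engineer would, in place of code of your own. Each camera call takes 0.05 s, during which the arm holds its last target. There are 200 camera calls.

## Working session

There is one attempt and no reset: what is moved stays moved. The work goes in short steps, Python scripts to look and compute and a tool call to move; the robot and the scene stay as the last step left them, time stands still between calls to the robot, and variables do not carry over. Pictures are saved under pics/ and viewed, at most 10 in all, crops included, and the job is handed in when it is done.

Besides the shell and the picture viewer there is one more tool, called after "Emit:" as name(argument=value, ...), one argument or row to a line, values as JSON. jog_arm: Moves the arm, as the interface text tells. Its arguments: {"type":"object","properties":{"plan":{"type":"array"},"force":{"type":"number"}},"required":["plan"]}

```bash
mkdir -p pics; cat > h.py <<'E'
from workcell import *
import numpy as np, cv2
from scipy.spatial.transform import Rotation as R
E
python3 - <<'E'
from h import *
o=get_obs(); print({k:np.round(v,3).tolist() for k,v in o.items()})
for n in("scene","side"):
    c=camera(n); cv2.imwrite(f"pics/{n}0.png",cv2.resize(c["img"][:,:,::-1],(800,600),interpolation=cv2.INTER_CUBIC))
    np.savez(f"{n}0.npz",**c); print(n,np.round(c["extrinsics"],3).tolist(),np.round(c["mtx"],1).tolist())
E
```

```text
{'clock': 0.0, 'joint_pos': [1.164, 0.333, -0.065, 1.461, 0.022, 1.35, -0.088], 'joint_velocities': [0.0, -0.001, 0.0, -0.0, -0.0, -0.001, 0.0], 'tau': [0.0, -62.544, 0.049, -39.161, 0.016, 0.01, 0.0], 'position': [0.234, -0.579, 0.231], 'ee_rot': [0.982, 0.191, -0.0, -0.001], 'ft_force': [-0.089, -1.192, -0.942], 'torque': [-0.005, 0.05, 0.028], 'grasp_force': 0.0, 'grip_width': 1.001}
scene [[-0.618, -0.51, 0.598, -0.341], [-0.786, 0.403, -0.469, 0.656], [-0.002, -0.76, -0.65, 1.019], [0.0, 0.0, 0.0, 1.0]] [[412.0, 0.0, 258.0], [0.0, 412.0, 191.8], [0.0, 0.0, 1.0]]
side [[-0.921, -0.183, 0.344, -0.082], [-0.389, 0.448, -0.805, 1.397], [-0.007, -0.875, -0.483, 0.957], [0.0, 0.0, 0.0, 1.0]] [[372.9, 0.0, 242.9], [0.0, 372.9, 190.1], [0.0, 0.0, 1.0]]
```

View pics/scene0.png

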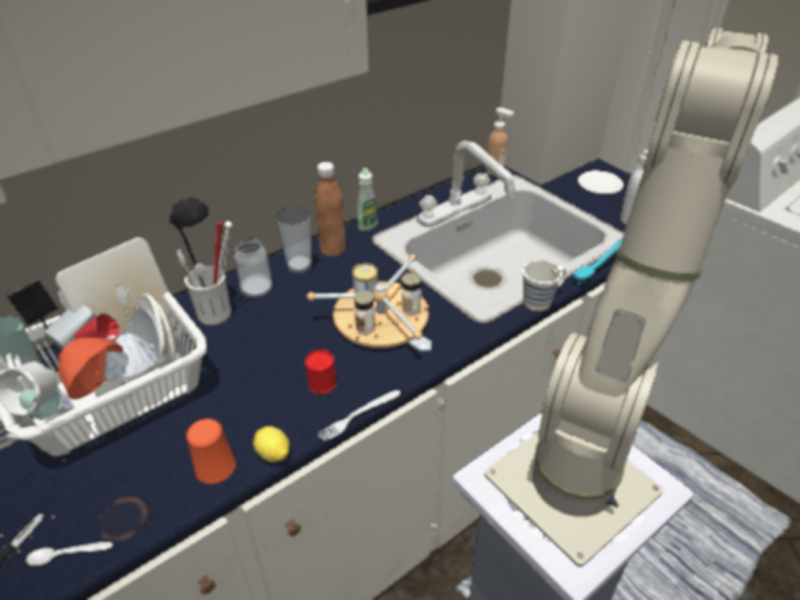

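View pics/side0.png

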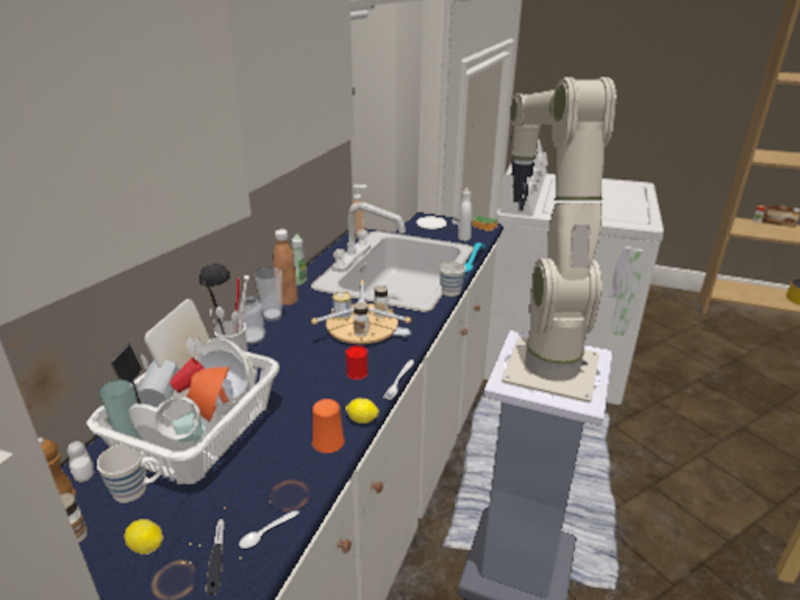

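The carousel is at about (380,310) in the scene view and (362,322) in the side view. The pale, yellow-topped tin is at the back at (365,282), with jars at (365,312) and (411,293). A red look-alike tin stands on the worktop at (321,371). I'll enlarge both views to confirm.

```bash
python3 - <<'E'
import numpy as np,cv2
a=np.load("scene0.npz")["img"][155:230,190:290,::-1]
b=np.load("side0.npz")["img"][175:225,190:270,::-1]
cv2.imwrite("pics/c1.png",cv2.resize(a,(800,600),interpolation=cv2.INTER_CUBIC))
cv2.imwrite("pics/c2.png",cv2.resize(b,(800,500),interpolation=cv2.INTER_CUBIC))
E
```

```text
(no output)
```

View pics/c1.png

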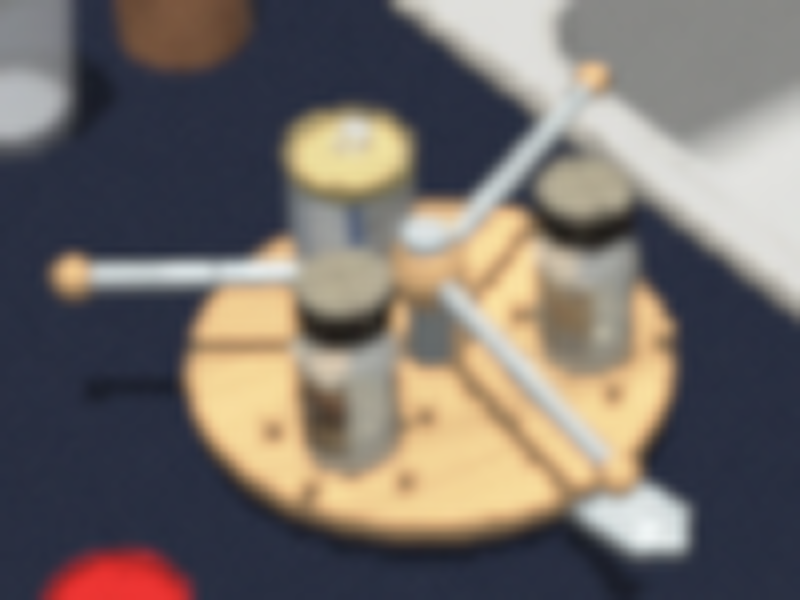

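View pics/c2.png

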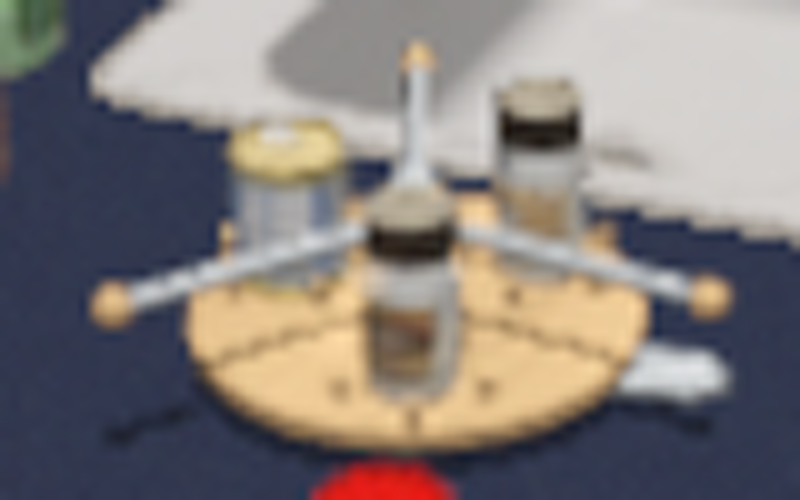

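The yellow-lidded tin at scene crop (348,180) and side crop (288,205) is the only short, wide item on the deck. The red one is off the deck, so it's excluded. I'm fitting the carousel pose from the three balls seen in both views: scene crop (72,276), (592,75), (618,470) and side crop (112,303), (418,55), (710,297).

```bash
cat >> h.py <<'E'
def proj(c,P):
    T=np.linalg.inv(c["extrinsics"]); q=(T[:3,:3]@np.atleast_2d(P).T).T+T[:3,3]; q=q@c["mtx"].T
    return q[:,:2]/q[:,2:]
def ray(c,uv,z):
    d=c["extrinsics"][:3,:3]@np.linalg.solve(c["mtx"],[uv[0],uv[1],1]); o=c["extrinsics"][:3,3]
    return o+d*(z-o[2])/d[2]
E
cat > fit.py <<'E'
from h import *
from scipy.optimize import least_squares
S=dict(np.load("scene0.npz"));D=dict(np.load("side0.npz"))
s=lambda p:np.array(p)/8-.44+[190,155]
d=lambda p:np.array(p)/10-.45+[190,175]
A=s([[72,276],[592,75],[618,470]]);B=d([[112,303],[418,55],[710,297]])
for nm,c,p in(("S",S,A),("D",D,B)): print(nm,[np.round(ray(c,q,.075),4).tolist() for q in p])
def balls(x,ks=(0,1,2)): return np.array([[x[0]+.157*np.cos(x[2]+k*2*np.pi/3),x[1]+.157*np.sin(x[2]+k*2*np.pi/3),.075] for k in ks])
P=np.array([ray(S,q,.075) for q in A]);c0=P.mean(0)
a=np.arctan2(*(P[:,:2]-c0[:2]).T[::-1]);print("angles",a,"dist",np.linalg.norm(P-c0,axis=1))
PB=np.array([ray(D,q,.075) for q in B]);aB=np.arctan2(*(PB[:,:2]-PB.mean(0)[:2]).T[::-1]);print("angB",aB)
def mk(ang,x): 
    k=np.round((ang-ang0)/(2*np.pi/3)); return balls(x,k)
ang0=a[0]
r=lambda x:np.r_[(proj(S,mk(a,x))-A).ravel(),(proj(D,mk(aB,x))-B).ravel()]
f=least_squares(r,[*c0[:2],ang0]);x=f.x;print("fit",x,np.round(f.fun,2))
for nm,c,p in(("S right",S,s([690,520])),("S mid",S,s([668,540])),("S low",S,s([640,553])),("D",D,d([730,380])),("D2",D,d([725,368]))):
    q=ray(c,p,.009);v=q[:2]-x[:2];print(nm,q.round(4),"r",np.linalg.norm(v).round(4),"ang",np.degrees(np.arctan2(v[1],v[0])).round(2))
for nm,c,p in(("tinS",S,s([348,150])),("tinD",D,d([288,143]))):
    q=ray(c,p,.098);v=q[:2]-x[:2];print(nm,q.round(4),np.linalg.norm(v).round(4),np.degrees(np.arctan2(v[1],v[0])).round(2))
print("arms deg",np.degrees(x[2])+np.array([0,120,240]))
E
python3 fit.py
```

```text
S [[0.669, 0.1319, 0.075], [0.642, -0.1425, 0.075], [0.422, 0.0204, 0.075]]
D [[0.6697, 0.1286, 0.075], [0.6422, -0.1491, 0.075], [0.4185, 0.0201, 0.075]]
angles [ 0.95318578 -1.15513881  3.0318519 ] dist [0.15771202 0.1592904  0.15659135]
angB [ 0.94566983 -1.15696573  3.01462956]
fit [0.57683793 0.00305984 0.9383044 ] [ 0.42 -0.34 -0.06  0.41  0.31  0.17 -0.1   0.12 -0.3   0.77 -0.47 -0.09]
S right [ 0.4314 -0.0287  0.009 ] r 0.1489 ang -167.68
S mid [ 0.4278 -0.0133  0.009 ] r 0.1499 ang -173.75
S low [0.4292 0.0013 0.009 ] r 0.1477 ang -179.33
D [ 0.4204 -0.0151  0.009 ] r 0.1575 ang -173.37
D2 [ 0.4263 -0.0242  0.009 ] r 0.153 ang -169.72
tinS [ 0.6424 -0.0007  0.098 ] 0.0656 -3.28
tinD [ 0.6431 -0.0015  0.098 ] 0.0664 -3.9
arms deg [ 53.76088174 173.76088174 293.76088174]
```

```bash
python3 - <<'E'
from h import *
S=dict(np.load("scene0.npz"));D=dict(np.load("side0.npz"))
# faucet spout tip / top, dishes: two-view triangulation
def tri(a,b):
    Ps=[c["mtx"]@np.linalg.inv(c["extrinsics"])[:3] for c in(S,D)]
    X=cv2.triangulatePoints(Ps[0],Ps[1],np.array(a,float)*.64,np.array(b,float)*.64);return (X[:3]/X[3]).ravel().round(3)
print("spout end",tri((512,190),(402,228)),"top",tri((462,145),(353,208)),"mug top",tri((540,267),(453,265)))
q=R.from_quat(get_obs()["ee_rot"]);p=get_obs()["position"]
print(q.as_matrix().round(3),p)
print((q.as_matrix().T@(np.array([.664,-.100,.231])-p)).round(4),"yaw",np.degrees(np.arctan2(q.as_matrix()[1,0],q.as_matrix()[0,0])))
E
```

```text
spout end [ 0.618 -0.454  0.154] top [ 0.812 -0.452  0.204] mug top [ 0.383 -0.312  0.113]
[[ 0.927  0.374 -0.   ]
 [ 0.374 -0.927  0.001]
 [-0.    -0.001 -1.   ]] [ 0.2339363  -0.57920757  0.23058827]
[ 5.782e-01 -2.833e-01 -1.000e-04] yaw 21.992494441990104
```

Emit:
jog_arm(
  plan=[
    [[0,0,0.048],[0.036,-0.018,0],0],
    [[0,0,0.096],[0.072,-0.036,0],0],
    [[0,0,0.144],[0.108,-0.053,0],0],
    [[0,0,0.192],[0.144,-0.071,0],0],
    [[0,0,0.24],[0.18,-0.089,0],0],
    [[0,0,0.288],[0.216,-0.106,0],0],
    [[0,0,0.336],[0.252,-0.124,0],0],
    [[0,0,0.384],[0.289,-0.142,0],0],
  ],
)

```text
clock: 0.77
position: [0.4495, -0.3381, 0.2312]
ee_rot: [1.0, -0.002, -0.0, 0.0]
ft_force: [1.3, -0.6, 0.4]
grip_width: 0.003
grasp_force: 0.0
```

Emit:
jog_arm(
  plan=[
    [[0,0,0],[0,-0.036,-0.006],0],
    [[0,0,0],[0,-0.072,-0.012],0],
    [[0,0,0],[0,-0.108,-0.018],0],
    [[0,0,0],[0,-0.144,-0.024],0],
    [[0,0,0],[0,-0.18,-0.03],0],
    [[0,0,0],[0,-0.18,-0.03],0],
  ],
)

```text
clock: 1.27
position: [0.45, -0.1525, 0.2627]
ee_rot: [1.0, 0.004, 0.001, -0.0]
ft_force: [0.3, -0.1, 1.3]
grip_width: -0.004
grasp_force: 0.0
```

```bash
python3 - <<'E'
from h import *
c=camera("wrist");np.savez("w1.npz",**c);cv2.imwrite("pics/w1.png",cv2.resize(c["img"][:,:,::-1],(800,600),interpolation=cv2.INTER_CUBIC))
print(get_obs()["position"],c["extrinsics"].round(3),proj(c,[[.577,.003,.09],[.424,-.015,.009],[.64,-.14,.075]])*1.5625)
E
```

```text
[ 0.44954808 -0.15610468  0.26214879] [[ 0.01  -0.954 -0.3    0.527]
 [-1.    -0.01  -0.002 -0.152]
 [-0.001  0.3   -0.954  0.406]
 [ 0.     0.     0.     1.   ]] [[108.65172206  43.73700119]
 [217.74256106 286.15977641]
 [379.14950234 -81.25435006]]
```

View pics/w1.png

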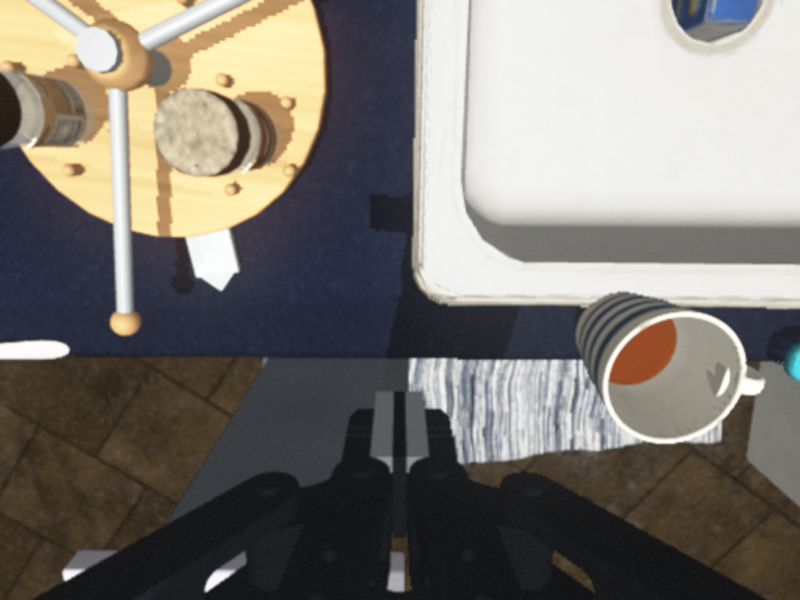

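The wrist view shows the pointer tip at (219,291), the post top at (100,48) and the near ball at (125,323). The tongue's edges run (187,238)–(197,280) and (230,230)–(240,268).

```bash
python3 - <<'E'
from h import *
c=dict(np.load("w1.npz"));k=lambda p,z:ray(c,np.array(p)*.64-.18,z)[:2]
ang=lambda v:np.degrees(np.arctan2(v[1],v[0])).round(2)
post=k((100,48),.097);tip=k((219,291),.009);ball=k((125,323),.075);a0=k((118,100),.08)
print("post",post,"tip",tip,"ball",ball)
print("tip dir",ang(tip-post),np.linalg.norm(tip-post)," ball",ang(ball-post),np.linalg.norm(ball-post),"edges",ang(k((197,280),.009)-k((187,238),.009)),ang(k((240,268),.009)-k((230,230),.009)))
E
```

```text
post [0.57396291 0.00450071] tip [ 0.42042965 -0.01541942] ball [0.41607754 0.02461588]
tip dir -172.61 0.15482013469091788  ball 172.74 0.1591615911804278 edges -172.6 -169.79
```

Emit:
jog_arm(
  plan=[
    [[0,0,0],[0.035,-0.009,0],0],
    [[0,0,0],[0.071,-0.019,0],0],
    [[0,0,0],[0.107,-0.028,0],0],
    [[0,0,0],[0.142,-0.038,0],0],
    [[0,0,0],[0.178,-0.048,0],0],
    [[0,0,0],[0.213,-0.057,0],0],
    [[0,0,0],[0.213,-0.057,0.03],0],
    [[0,0,0],[0.213,-0.057,0.06],0],
  ],
)

```text
clock: 1.98
position: [0.6645, -0.1025, 0.2004]
ee_rot: [1.0, 0.0, 0.001, -0.0]
ft_force: [0.2, -0.0, -1.4]
grip_width: -0.002
grasp_force: 0.0
```

```bash
python3 - <<'E'
from h import *
c=camera("wrist");np.savez("w2.npz",**c);cv2.imwrite("pics/w2.png",cv2.resize(c["img"][:,:,::-1],(800,600),interpolation=cv2.INTER_CUBIC))
o=get_obs();print(o["position"],o["joint_pos"],proj(c,[[.575,.004,.097],[.661,-.099,.062]])*1.5625)
E
```

```text
[ 0.66024065 -0.10314237  0.1922878 ] [ 0.38075839  0.48832135 -0.41674878  1.35893369  0.1949689   1.34348304
 -1.60887729] [[197.5180421  475.37156715]
 [392.88821971 301.18389391]]
```

View pics/w2.png

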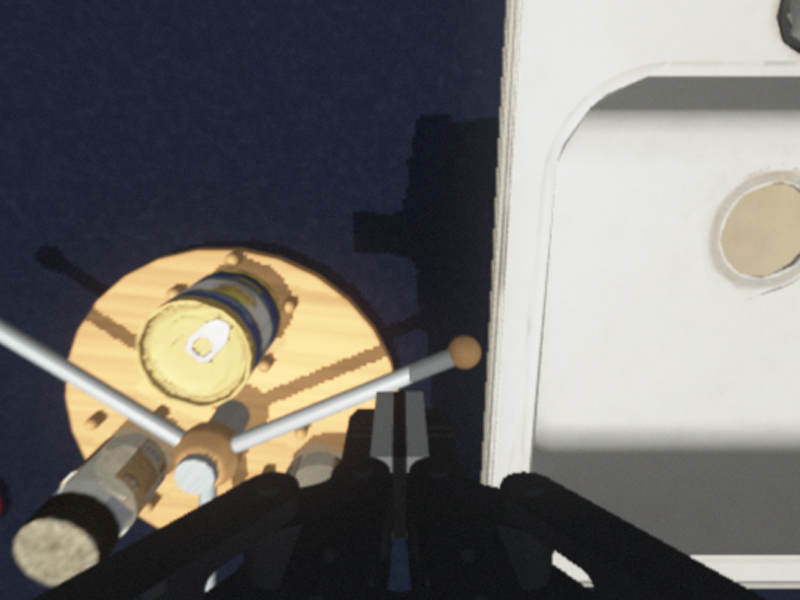

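Emit:
jog_arm(
  plan=[
    [[0,0,0],[0,0,0.03],0],
    [[0,0,0],[0,0,0.06],0],
    [[0,0,0],[0,0,0.09],0],
    [[0,0,0],[0,0,0.115],0],
    [[0,0,0],[0,0,0.13],0],
    [[0,0,0],[0,0,0.134],0],
    [[0,0,0],[0,0,0.134],0],
    [[0,0,0],[0,0,0.134],0],
  ],
)

```text
clock: 2.7
position: [0.6624, -0.1034, 0.0685]
ee_rot: [1.0, -0.0, 0.001, 0.0]
ft_force: [-0.5, -0.3, 0.3]
grip_width: 0.001
grasp_force: 0.0
```

```bash
cat > way.py <<'E'
from h import *
import sys
r,a0,step,n=map(float,sys.argv[1:5]); p=get_obs()["position"]; C=np.array([.575,.004])
a=np.radians(a0+step*np.arange(1,int(n)+1)); W=C+r*np.c_[np.cos(a),np.sin(a)]-p[:2]
v=p[:2]-C;print("now r,ang",np.linalg.norm(v).round(4),np.degrees(np.arctan2(v[1],v[0]))%360,p[2])
print([[round(x,3),round(-y,3)] for x,y in W])
E
python3 way.py .134 309 -3 8; python3 way.py .134 285 -4 8
```

```text
now r,ang 0.1385 309.1308611675849 0.06853312902446755
[[np.float64(-0.009), np.float64(0.001)], [np.float64(-0.014), np.float64(0.005)], [np.float64(-0.02), np.float64(0.009)], [np.float64(-0.027), np.float64(0.012)], [np.float64(-0.033), np.float64(0.015)], [np.float64(-0.039), np.float64(0.018)], [np.float64(-0.046), np.float64(0.02)], [np.float64(-0.053), np.float64(0.022)]]
now r,ang 0.1385 309.1308611675849 0.06853312902446755
[[np.float64(-0.062), np.float64(0.024)], [np.float64(-0.071), np.float64(0.026)], [np.float64(-0.08), np.float64(0.026)], [np.float64(-0.09), np.float64(0.027)], [np.float64(-0.099), np.float64(0.026)], [np.float64(-0.108), np.float64(0.025)], [np.float64(-0.118), np.float64(0.023)], [np.float64(-0.127), np.float64(0.021)]]
```

Emit:
jog_arm(
  plan=[
    [[0,0,0],[-0.006,0.001,0.005],0],
    [[0,0,0],[-0.014,0.005,0.008],0],
    [[0,0,0],[-0.02,0.009,0.008],0],
    [[0,0,0],[-0.027,0.012,0.008],0],
    [[0,0,0],[-0.033,0.015,0.008],0],
    [[0,0,0],[-0.039,0.018,0.008],0],
    [[0,0,0],[-0.046,0.02,0.008],0],
    [[0,0,0],[-0.053,0.022,0.008],0],
  ],
)

```text
clock: 3.37
position: [0.6084, -0.125, 0.0595]
ee_rot: [1.0, -0.0, 0.0, 0.0]
ft_force: [1.3, 1.0, 0.2]
grip_width: 0.003
grasp_force: 0.4
```

```bash
python3 way.py .134 285 -4 8;python3 way.py .134 253 -4 8; python3 -c "
from h import *
print(get_obs()['ft_force'])"
```

```text
now r,ang 0.1332 284.5044260697442 0.05954643610136209
[[np.float64(-0.008), np.float64(0.003)], [np.float64(-0.017), np.float64(0.004)], [np.float64(-0.026), np.float64(0.005)], [np.float64(-0.036), np.float64(0.005)], [np.float64(-0.045), np.float64(0.005)], [np.float64(-0.054), np.float64(0.003)], [np.float64(-0.064), np.float64(0.002)], [np.float64(-0.073), np.float64(-0.001)]]
now r,ang 0.1332 284.5044260697442 0.05954643610136209
[[np.float64(-0.081), np.float64(-0.004)], [np.float64(-0.09), np.float64(-0.008)], [np.float64(-0.098), np.float64(-0.012)], [np.float64(-0.106), np.float64(-0.017)], [np.float64(-0.114), np.float64(-0.022)], [np.float64(-0.121), np.float64(-0.028)], [np.float64(-0.128), np.float64(-0.034)], [np.float64(-0.134), np.float64(-0.041)]]
[1.30575457 1.01873397 0.22396459]
```

Emit:
jog_arm(
  plan=[
    [[0,0,0],[-0.008,0.003,-0.002],0],
    [[0,0,0],[-0.017,0.004,-0.002],0],
    [[0,0,0],[-0.026,0.005,-0.002],0],
    [[0,0,0],[-0.036,0.005,-0.002],0],
    [[0,0,0],[-0.045,0.005,-0.002],0],
    [[0,0,0],[-0.054,0.003,-0.002],0],
    [[0,0,0],[-0.064,0.002,-0.002],0],
    [[0,0,0],[-0.073,-0.001,-0.002],0],
  ],
)

```text
clock: 4.03
position: [0.5349, -0.1238, 0.0613]
ee_rot: [1.0, -0.0, 0.0, 0.0]
ft_force: [-0.2, 1.0, -0.4]
grip_width: -0.002
grasp_force: 0.4
```

```bash
python3 way.py .134 253 -4 8;python3 way.py .134 221 -4 8; python3 - <<'E'
from h import *
c=camera("scene");a=c["img"][140:230,180:300,::-1];cv2.imwrite("pics/s3.png",cv2.resize(a,(800,600),interpolation=cv2.INTER_CUBIC))
E
```

```text
now r,ang 0.134 252.5790908027692 0.061312935004661215
[[np.float64(-0.008), np.float64(-0.003)], [np.float64(-0.017), np.float64(-0.006)], [np.float64(-0.025), np.float64(-0.011)], [np.float64(-0.033), np.float64(-0.015)], [np.float64(-0.041), np.float64(-0.021)], [np.float64(-0.048), np.float64(-0.027)], [np.float64(-0.055), np.float64(-0.033)], [np.float64(-0.061), np.float64(-0.04)]]
now r,ang 0.134 252.5790908027692 0.061312935004661215
[[np.float64(-0.067), np.float64(-0.047)], [np.float64(-0.072), np.float64(-0.055)], [np.float64(-0.077), np.float64(-0.063)], [np.float64(-0.081), np.float64(-0.071)], [np.float64(-0.085), np.float64(-0.08)], [np.float64(-0.088), np.float64(-0.089)], [np.float64(-0.09), np.float64(-0.098)], [np.float64(-0.092), np.float64(-0.107)]]
```

View pics/s3.png

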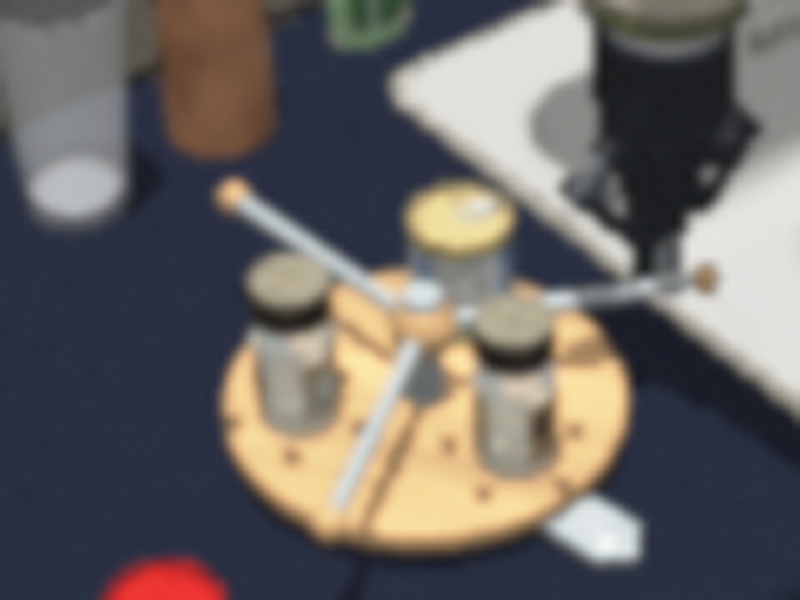

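The push is working. The finger is behind the right arm at (680,275), the tin has turned to (460,215), and both jars are upright. I'll continue the arc.

Emit:
jog_arm(
  plan=[
    [[0,0,0],[-0.008,-0.003,0],0],
    [[0,0,0],[-0.017,-0.006,0],0],
    [[0,0,0],[-0.025,-0.011,0],0],
    [[0,0,0],[-0.033,-0.015,0],0],
    [[0,0,0],[-0.041,-0.021,0],0],
    [[0,0,0],[-0.048,-0.027,0],0],
    [[0,0,0],[-0.055,-0.033,0],0],
    [[0,0,0],[-0.061,-0.04,0],0],
  ],
)

```text
clock: 4.75
position: [0.4742, -0.0832, 0.0613]
ee_rot: [1.0, -0.0, 0.0, 0.0]
ft_force: [0.8, -0.5, 0.1]
grip_width: -0.001
grasp_force: 0.5
```

```bash
python3 way.py .134 221 -4 8
```

```text
now r,ang 0.1333 220.8368974432398 0.061339481370323516
[[np.float64(-0.006), np.float64(-0.007)], [np.float64(-0.012), np.float64(-0.014)], [np.float64(-0.016), np.float64(-0.022)], [np.float64(-0.021), np.float64(-0.031)], [np.float64(-0.024), np.float64(-0.039)], [np.float64(-0.027), np.float64(-0.048)], [np.float64(-0.03), np.float64(-0.057)], [np.float64(-0.032), np.float64(-0.066)]]
```

Emit:
jog_arm(
  plan=[
    [[0,0,0],[-0.006,-0.007,0],0],
    [[0,0,0],[-0.012,-0.014,0],0],
    [[0,0,0],[-0.016,-0.022,0],0],
    [[0,0,0],[-0.021,-0.031,0],0],
    [[0,0,0],[-0.024,-0.039,0],0],
    [[0,0,0],[-0.027,-0.048,0],0],
    [[0,0,0],[-0.03,-0.057,0],0],
    [[0,0,0],[-0.032,-0.066,0],0],
  ],
)

```text
clock: 5.42
position: [0.4426, -0.0167, 0.0613]
ee_rot: [1.0, -0.0, -0.0, 0.0]
ft_force: [0.9, -1.0, 0.8]
grip_width: -0.003
grasp_force: 0.4
```

```bash
python3 way.py .134 189 -4 8
```

```text
now r,ang 0.134 188.90431992250205 0.06129200051963644
[[np.float64(-0.001), np.float64(-0.009)], [np.float64(-0.002), np.float64(-0.018)], [np.float64(-0.001), np.float64(-0.028)], [np.float64(-0.001), np.float64(-0.037)], [np.float64(0.001), np.float64(-0.046)], [np.float64(0.003), np.float64(-0.055)], [np.float64(0.006), np.float64(-0.064)], [np.float64(0.009), np.float64(-0.073)]]
```

Emit:
jog_arm(
  plan=[
    [[0,0,0],[-0.001,-0.009,0],0],
    [[0,0,0],[-0.002,-0.018,0],0],
    [[0,0,0],[-0.001,-0.028,0],0],
    [[0,0,0],[-0.001,-0.037,0],0],
    [[0,0,0],[0.001,-0.046,0],0],
    [[0,0,0],[0.003,-0.055,0],0],
    [[0,0,0],[0.006,-0.064,0],0],
    [[0,0,0],[0.009,-0.073,0],0],
  ],
)

```text
clock: 6.08
position: [0.4522, 0.0562, 0.0613]
ee_rot: [1.0, -0.0, -0.0, 0.0]
ft_force: [0.9, -1.6, -0.6]
grip_width: -0.0
grasp_force: 0.5
```

```bash
python3 way.py .134 157 -2 8
```

```text
now r,ang 0.1334 156.98811687901053 0.061258490905153395
[[np.float64(0.001), np.float64(-0.004)], [np.float64(0.003), np.float64(-0.009)], [np.float64(0.006), np.float64(-0.013)], [np.float64(0.008), np.float64(-0.017)], [np.float64(0.01), np.float64(-0.021)], [np.float64(0.013), np.float64(-0.025)], [np.float64(0.016), np.float64(-0.028)], [np.float64(0.019), np.float64(-0.032)]]
```

Emit:
jog_arm(
  plan=[
    [[0,0,0],[0.001,-0.004,0],0],
    [[0,0,0],[0.003,-0.009,0],0],
    [[0,0,0],[0.006,-0.013,0],0],
    [[0,0,0],[0.008,-0.017,0],0],
    [[0,0,0],[0.01,-0.021,0],0],
    [[0,0,0],[0.013,-0.025,0],0],
    [[0,0,0],[0.014,-0.027,0],0],
    [[0,0,0],[0.014,-0.027,0],0],
  ],
)

```text
clock: 6.75
position: [0.4663, 0.0829, 0.0613]
ee_rot: [1.0, 0.0, 0.0, -0.0]
ft_force: [-1.4, -0.5, -0.2]
grip_width: -0.001
grasp_force: 0.0
```

```bash
python3 way.py .134 144 -2 8;  python3 - <<'E'
from h import *
o=get_obs()
for n in("scene","side"): np.savez(n+"4.npz",**camera(n))
a=np.load("scene4.npz")["img"][150:235,190:290,::-1];b=np.load("side4.npz")["img"][150:235,190:290,::-1]
cv2.imwrite("pics/s4.png",np.vstack([cv2.resize(i,(353,300),interpolation=cv2.INTER_CUBIC) for i in(a,b)]) if 0 else np.hstack([cv2.resize(i,(400,340),interpolation=cv2.INTER_CUBIC) for i in (a,b)]))
E
```

```text
now r,ang 0.1344 144.02501826553538 0.06134880226261031
[[np.float64(0.003), np.float64(-0.004)], [np.float64(0.006), np.float64(-0.007)], [np.float64(0.009), np.float64(-0.011)], [np.float64(0.012), np.float64(-0.014)], [np.float64(0.016), np.float64(-0.017)], [np.float64(0.019), np.float64(-0.021)], [np.float64(0.023), np.float64(-0.024)], [np.float64(0.026), np.float64(-0.027)]]
```

View pics/s4.png

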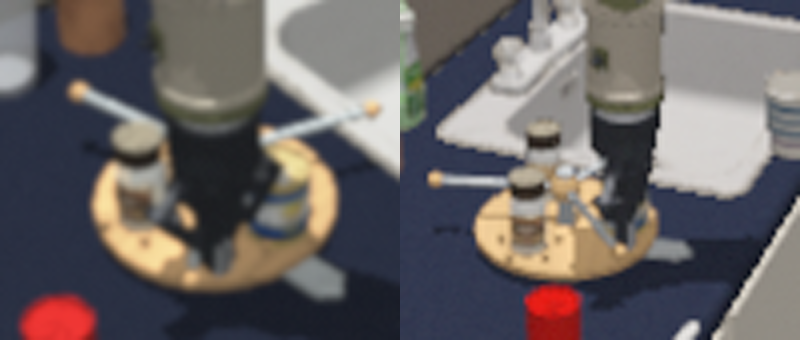

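The tin is upright near the pointer at scene (280,205), and the jars are upright. The visible balls are at scene (78,92) and (373,107), and side (36,178) and (220,255) with the crop offset removed.

```bash
python3 - <<'E'
from h import *
S=dict(np.load("scene4.npz"));D=dict(np.load("side4.npz"))
for c,p in((S,(78,92)),(S,(373,107)),(D,(36,178)),(D,(220,255))):
    q=ray(c,np.array(p)/4-.4+[190,150],.075);v=q[:2]-[.5765,.0035];print(q.round(3),np.linalg.norm(v).round(3),(np.degrees(np.arctan2(v[1],v[0]))%120).round(2))
E
```

```text
[0.726 0.05  0.075] 0.157 17.46
[ 0.538 -0.15   0.075] 0.159 16.11
[0.727 0.044 0.075] 0.156 15.14
[0.456 0.119 0.075] 0.167 16.1
```

Emit:
jog_arm(
  plan=[
    [[0,0,0],[0.002,-0.003,0],0],
    [[0,0,0],[0.004,-0.005,0],0],
    [[0,0,0],[0.007,-0.008,0],0],
    [[0,0,0],[0.009,-0.01,0],0],
    [[0,0,0],[0.011,-0.012,0],0],
    [[0,0,0],[0.012,-0.014,0],0],
    [[0,0,0],[0.0125,-0.0145,0],0],
    [[0,0,0],[0.0125,-0.0145,0],0],
  ],
)

```text
clock: 7.52
position: [0.4785, 0.0971, 0.0613]
ee_rot: [1.0, 0.0, 0.0, -0.0]
ft_force: [-0.1, -0.3, 0.7]
grip_width: -0.001
grasp_force: 0.1
```

Emit:
jog_arm(
  plan=[
    [[0,0,0],[-0.008,0.008,0],0],
    [[0,0,0],[-0.016,0.014,0],0],
    [[0,0,0],[-0.018,0.016,-0.02],0],
    [[0,0,0],[-0.02,0.018,-0.06],0],
    [[0,0,0],[-0.03,0.04,-0.1],0],
    [[0,0,0],[-0.04,0.065,-0.14],0],
    [[0,0,0],[-0.05,0.09,-0.18],0],
    [[0,0,0],[-0.05,0.09,-0.18],0],
  ],
)

```text
clock: 8.18
position: [0.4279, 0.004, 0.2454]
ee_rot: [1.0, -0.002, 0.002, 0.001]
ft_force: [1.2, 0.3, 0.8]
grip_width: 0.004
grasp_force: 0.0
```

```bash
python3 - <<'E'
from h import *
camera("wrist");camera("wrist");c=camera("wrist");np.savez("w5.npz",**c);cv2.imwrite("pics/w5.png",cv2.resize(c["img"][:,:,::-1],(800,600),interpolation=cv2.INTER_CUBIC))
print(get_obs()["position"],get_obs()["joint_velocities"].round(3),proj(c,[[.575,.004,.097],[.421,-.016,.009]])*1.5625)
E
```

```text
[0.42816136 0.00573757 0.24214909] [-0.021  0.044 -0.028  0.029  0.004 -0.018 -0.019] [[398.82848278  -6.16283029]
 [427.13521615 270.57877421]]
```

View pics/w5.png

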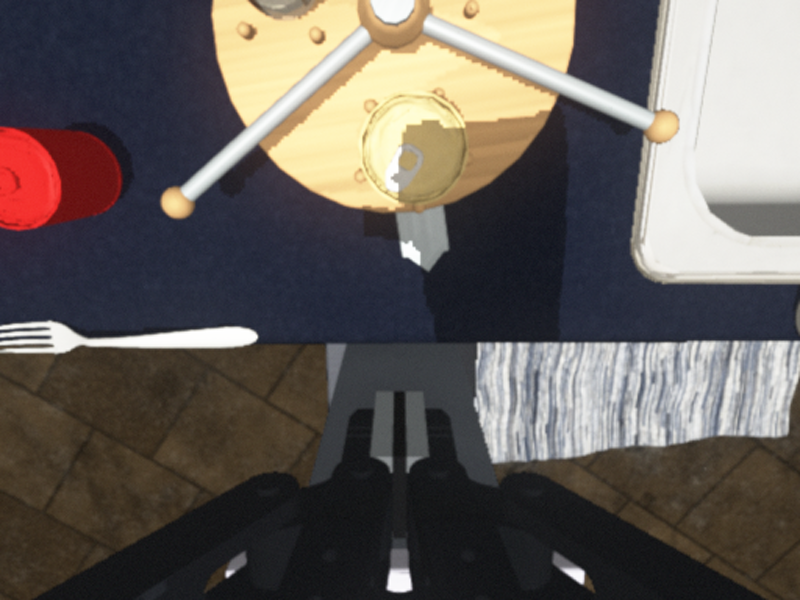

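The wrist view shows the tin on the pointer side, with its lid centre at about (413,147). The pointer tip is at (429,271), the balls are at (178,203) and (663,126), and the post top is at (394,5).

```bash
python3 - <<'E'
from h import *
c=dict(np.load("w5.npz"));k=lambda p,z:ray(c,np.array(p)*.64-.18,z)[:2]
ang=lambda v:np.degrees(np.arctan2(v[1],v[0]))%360
b1,b2,tip,tin=k((178,203),.075),k((663,126),.075),k((429,271),.009),k((413,147),.098)
m=(b1+b2)/2;d=b2-b1;n=np.array([d[1],-d[0]])/np.linalg.norm(d);n*=-1 if n[0]<0 else 1
ax=m+n*.0785
print("chord",np.linalg.norm(d),"(.2719) axis",ax,"post",k((394,5),.097))
for nm,p in(("b1",b1),("b2",b2),("tip",tip),("tin",tin)): print(nm,p.round(4),ang(p-ax).round(2),np.linalg.norm(p-ax).round(4))
print("seat",ang(-n))
g=cv2.cvtColor(c["img"],cv2.COLOR_RGB2HSV)[110*64//100-20:130,215:310]
E
```

```text
chord 0.2736062427391837 (.2719) axis [0.57346235 0.00657727] post [0.57040458 0.00645837]
b1 [0.4755 0.1302] 128.4 0.1577
b2 [ 0.5162 -0.1404] 248.7 0.1577
tip [ 0.4209 -0.0171] 188.83 0.1544
tin [ 0.5055 -0.0029] 187.96 0.0686
seat 188.54734466240572
```

Relative to the pointer (188.8°), the tin's seat is at 188.5° and the tin's centre at 188.0°, so it's about 1 mm off line. I'll back the hand away and check that everything is still.

Emit:
jog_arm(
  plan=[
    [[0,0,0],[0,0.03,-0.01],0],
    [[0,0,0],[0,0.06,-0.02],0],
    [[0,0,0],[0,0.09,-0.03],0],
    [[0,0,0],[0,0.12,-0.04],0],
    [[0,0,0],[0,0.15,-0.05],0],
    [[0,0,0],[0,0.17,-0.05],0],
    [[0,0,0],[0,0.18,-0.05],0],
    [[0,0,0],[0,0.18,-0.05],0],
  ],
)

```text
clock: 9.0
position: [0.4276, -0.1742, 0.2895]
ee_rot: [1.0, -0.001, -0.001, -0.001]
ft_force: [-0.4, 1.1, -0.6]
grip_width: -0.0
grasp_force: 0.0
```

```bash
python3 - <<'E'
from h import *
a=camera("scene")["img"]
for _ in range(8): b=camera("scene")["img"]
print("motion",np.abs(a.astype(int)-b)[150:240,180:300].max())
s=camera("side")["img"]
cv2.imwrite("pics/f.png",np.hstack([cv2.resize(i[150:250,190:290,::-1],(400,400),interpolation=cv2.INTER_CUBIC) for i in(b,s)]))
E
```

```text
motion 8
```

View pics/f.png

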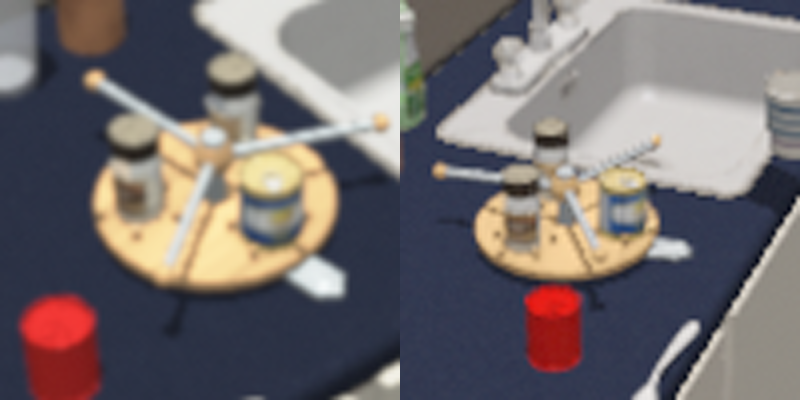

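The tin is at scene (271,205), directly in line with the pointer at (320,278). The jars are upright, the carousel is at rest and the hand is clear.

```bash
python3 -c "
from workcell import *
print(hand_in())"
```

```text
the job is handed in; nothing more can be done
None
```

The tin stands in line with the pointer to within about 1 mm by the wrist camera; the carousel is at rest, the jars and tin are upright, the hand is clear, and the job is handed in.

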